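Set the focus controller to its loading mark and hold the plate-retaining arm open

ROBOT

A 7-joint arm with a two-finger parallel gripper is mounted at the origin on the work surface. World frame = base frame: x ahead of the robot, y to its left, z up, the work surface at z = 0. Lengths are in mm, angles in rad, forces in N, time in s.
With the tool pointing down it reaches from about 400 to 750 mm from the base axis. Payload 19.5 kg.
Tool frame: the origin (TCP) lies midway between the tips of the shut fingers; the grasp point (between the pads) lies manip.pinch_z behind it (manip.pinch_z is the distance from the TCP to the grasp point, in mm); z points along the fingers, y is the direction in which the jaws open and shut (so a half turn about z gives the same grasp; the last joint's range is limited). The gripper opens to 85 mm and grips with 20 to 120 N. Pads are 22 mm wide; open, the fingers measure 114 mm over their backs; the gripper's body (76 mm by 85 mm) begins 54 mm behind the grasp point. The pads swing forward as they close: fully open they stand 13 mm farther back than shut.
Start: joints at [1.18, 0.707, -0.028, 1.485, 0.022, 0.951, -0.075], TCP at [196.51, -540.351, 231.268] pointing down, gripper open.
Joint ranges: [-2.71, 2.71], [-0.32, 2.16], [-1.57, 1.52], [0, 2.45], [-1.46, 4.6], [0, 2.02], [-2.83, 2.83]. Speed limits (rad/s): [1.89, 1.89, 2.57, 2.57, 3.01, 3.01, 3.01].

INTERFACE

Orientations are given as a rotation vector (axis times angle).
In Python, from workcell import manip gives the robot as it stands.
- The arm moves only by the tool step_arm, never from a script. Its argument "steps" is a list that holds one entry, the list of rows, each a list of 7 numbers: the shift along the world's x, y, z in units of 25 mm (1.0 is 25 mm), then the turn, a rotation vector about the world's x, y, z in units of 5 degrees (1.0 is 5 degrees), then the closure in counts, from 0 (fully open) to 255 (shut). A call has 1 to 8 rows; each row is the pose to reach, as a shift and turn from the pose commanded when the call began; what a row does not reach only later rows make up. A row lasts 1/8 s, in which the tool goes at most 62.5 mm and 10.7 degrees, less where a joint would pass 70% of its speed; a pose out of reach is approached as far as the arm can. A call with a gripper value outside its range is refused whole. The fingers move at their own pace and stop on an object; the grip force is fixed at half the most. Time passes only in rows, so rows that repeat a pose let the fingers close. It gives the time, the measured TCP pose, the force and the opening at its end, in the units of the state.
- manip.get_obs(): the state, without advancing time (a new reading comes with each control period).
- manip.snapshot(name): name is "scene" or "top" or "wrist"; returns the picture (384x512x3 uint8, red, green, blue); there is no depth.
- manip.get_calibration(name): a dict with "camera_matrix" (3x3 intrinsics, pixels), "R" (3x3) and "t" (3): a world point X has camera coordinates R X + t; the wrist camera has in their place "tool_from_camera" (4x4, takes a point from camera to tool coordinates, whose origin is the TCP and whose axes are the flange's). Camera axes: x right, y down, z forward; pixel columns grow to the right and rows downward; lengths in mm; the calibration is good to about 2 mm. The wrist camera is an equidistant fisheye: a pixel r from the principal point sees the ray r / f radians off the axis. A picture is of the moment at which its call begins: read the wrist's pose just before it. get_calibration takes no time and is no camera call.
- manip.job_done(): hands the job in, once; it reports no verdict.
Trained networks look in the newest picture that a camera, given by its name, has taken for a name from the list of things; names that differ only in an ending like _2 or _b are one class to them, and where a whole thing is asked for, a point or a joint stands for the part that bears it (a point fixed in the world has none). Each returns a list of dicts, best first, with "confidence" (0 to 1); they miss things now and then, are a little off and sometimes report something else, mostly with a low value. They report only what shows in the picture. A call takes as long as a camera call.
- manip.boxes_of(query, camera): "pixel" ([row, column] in pixels, amid what is visible of it).
- manip.masks_of(query, camera): "region" (384x512 bool, what is visible of it) and "pixel" ([row, column] in pixels, amid what is visible of it).
- manip.spot_point(query, camera): "pixel" ([row, column] in pixels: a listed point, or the origin of a listed thing).
The state is a dict: "t": time; "joints": joint angles; "joint_vel": joint speeds; "tau": joint torques, N m; "ee_pos": TCP position; "tool_rot": TCP orientation; "contact_force": force on the tool from outside, world axes, zero at the start; "moment": the same for the moment, N m; "width": opening from 0.0 (shut) to 1.0 (fully open).
Only numpy, scipy, OpenCV 4.12 (cv2) and the standard library are available. Lean on these libraries where they do the work, as an engineer would, in place of code of your own. Each camera call takes 0.05 s, during which the arm holds its last target. There are 200 camera calls.

TASK

On the grey cordless controller, turn the black focus knob until its white pointer lines up with the red loading mark. Then take the spring-loaded arm that lies across the well plate on the imager, swing it aside by its blue handle all the way to its stop, and keep holding it there against the spring so that a colleague can lift the plate out: your program finishes while holding the arm open. Leave the well plate, amber bottle, yellow tube rack and culture flask where they are, and the knob on its mark.

Things in the scene. Friction and masses are not known exactly. Their poses are not given: they have to be found in the camera images.
- focus_controller: Grey cordless controller box fixed to the bench, 120 mm (x) by 110 mm (y) by 40 mm high, its origin under its centre. On its top centre a flat white dial 92 mm across and 2 mm thick (top at height 42 mm) with black ticks and one red mark, and in the middle of the dial the focus knob. Nothing else stands on it.
- knob_grip (a point): Point on the vertical axis of the black focus knob, 68 mm above the bench and 26 mm above the dial: a good height to grip. The knob is a plain round fluted cylinder 40 mm across (48 mm skirt in the lowest 4 mm), from the dial at 42 mm up to 82 mm above the bench. It can be gripped from above at any yaw.
- focus_knob (a joint): Angle of the focus knob in rad, growing clockwise as seen from above, range 0 to 2.3. At 0 its white pointer points to the controller's +y; at 1.571 it points to the controller's +x, where the red mark is. It starts between 0.2 and 1.0, so it must be turned clockwise by 0.57 to 1.37 rad. Light friction (0.03 N m) keeps it where it is left.
- pointer (a point): Tip of the knob's white pointer, a small white tooth at the foot of the knob 24.5 mm from its axis; a white line on the knob's top runs from the centre towards the same side.
- red_mark (a point): The red loading mark: a red bar 18 mm long and 5 mm wide lying radially on the white dial, its middle 36 mm from the knob's axis towards the controller's +x.
- imager: Low white plate imager fixed to the bench, 230 mm (x) by 270 mm (y), with a black stage top 90 mm above the bench; origin under its centre, small dark screen on its -x face. A well plate lies in the middle of the stage between 6 mm high aluminium rails. An aluminium pivot body, 34 mm across, stands at its local x -75, y +95 mm; a red stop block 16 by 12 mm, its top 120 mm above the bench, at local x 0, y +109 mm.
- pivot (a point): Point on the vertical axis of the retaining arm's hinge, at the height of the handle point (146 mm above the bench). The pivot hardware there ends 142 mm above the bench.
- clamp (a joint): Swing of the retaining arm about its vertical hinge in rad: 0 at rest across the well plate, growing anticlockwise seen from above (aside, off the plate towards the imager's +y side) to the hard stop at 1.05. A spring drives it back to 0: about 0.24 N m at rest, 0.87 N m at the stop (about 2 N to 8 N at the handle).
- retaining_arm: Aluminium retaining arm, a flat bar 14 mm wide and 8 mm thick, 112 to 120 mm above the bench (5 mm above the plate), with a blue handle at its free end. Origin on the hinge axis, 110 mm above the bench; its x axis runs along the arm to the handle, so in the imager's frame it points at -1.05 rad from +x at rest and at +x at the stop. It turns with the joint clamp.
- handle (a point): Middle of the grip length of the blue handle, 110 mm from the hinge axis and 146 mm above the bench. The handle is an upright round post 14 mm across, standing on the arm from 121 to 165 mm above the bench (a 21 mm wide collar below 120 mm); it can be pinched from above at any yaw, or pushed from the side.
- well_plate: Pale well plate 85.5 (x) by 127.5 (y) by 17 mm with pinkish wells, lying loose on the imager's stage (underside 90 mm above the bench); origin under its centre. To be left alone.
- bottle: Amber bottle with blue cap, 60 mm across and 130 mm tall, standing loose; origin under its centre. To be left alone.
- tube_rack: Yellow tube rack 90 (x) by 200 (y) by 55 mm with capped tubes up to 74 mm high, loose; origin under its centre. To be left alone.
- culture_flask: Small clear flat culture flask with red cap lying on the bench, 55 (x) by 104 (y) by 25 mm, loose; origin under the middle of its flat body, cap towards its +y. To be left alone.

How it is judged:
By the outcome, as a careful person would: the job done as asked, in the order asked, and still so for the second after the job is handed in, while the arm keeps its last pose, push and grip.
It also fails if it takes over 45 s, if anything falls off the work surface, if the arm or the gripper's body presses on something with over 40 N, if the wrist force passes 120 N, or if a joint passes its speed limit or range.

## Working session

There is one attempt and no reset: what is moved stays moved. The work goes in short steps, Python scripts to look and compute and a tool call to move; the robot and the scene stay as the last step left them, time stands still between calls to the robot, and variables do not carry over. Pictures are saved under pics/ and viewed, about 8 in all and at most 12, crops included, and the job is handed in when it is done.

Besides the shell and the picture viewer there is one more tool, called after "Request:" as name(argument=value, ...) on one line, values as JSON. step_arm: Moves the arm, as the interface text tells. Its arguments: {"type":"object","properties":{"steps":{"type":"array"}},"required":["steps"]}

```bash
mkdir -p pics; cat > h.py <<'E'
import numpy as np,cv2
from scipy.spatial.transform import Rotation as Ro
from workcell import manip
def ray(cam,px,o=None):
    c=manip.get_calibration(cam);K=np.array(c["camera_matrix"]);r,q=px
    if cam=="wrist":
        o=o or manip.get_obs();T=np.array(c["tool_from_camera"])
        x=(q-K[0,2])/K[0,0];y=(r-K[1,2])/K[1,1];th=np.hypot(x,y)
        d=np.array([x/th*np.sin(th),y/th*np.sin(th),np.cos(th)])
        R=Ro.from_rotvec(o["tool_rot"]).as_matrix()
        return R@T[:3,3]+np.array(o["ee_pos"]),R@T[:3,:3]@d
    R=np.array(c["R"]);t=np.array(c["t"])
    return -R.T@t,R.T@np.array([(q-K[0,2])/K[0,0],(r-K[1,2])/K[1,1],1])
def atz(cam,px,z,o=None):
    p,d=ray(cam,px,o);return p+d*(z-p[2])/d[2]
def save(im,n,s=1): cv2.imwrite(f"pics/{n}.png",cv2.resize(im[:,:,::-1],None,fx=s,fy=s,interpolation=cv2.INTER_CUBIC))
E
python3 - <<'E'
from h import *
ims=[manip.snapshot(c) for c in("scene","top","wrist")]
save(ims[0],"scene",1.5);save(ims[1],"top",1.5)
o=manip.get_obs();print(o,manip.pinch_z)
for q,z in [("knob_grip",68),("pointer",44),("red_mark",42),("pivot",146),("handle",146),("focus_controller",0),("imager",0),("well_plate",90),("bottle",0),("culture_flask",0),("tube_rack",0)]:
  for c in("scene","top"):
    for r in manip.spot_point(q,c)[:1]: print(q,c,np.round(r["pixel"]),round(r["confidence"],2),atz(c,r["pixel"],z).round(1))
E
```

```text
{'t': 0.15, 'joints': array([ 1.18028705,  0.70694611, -0.02758449,  1.48483283,  0.02205164,
        0.95088282, -0.07554208]), 'joint_vel': array([-0.00070641, -0.0022749 ,  0.00094571, -0.00055198, -0.00265285,
       -0.00204752,  0.00025553]), 'tau': array([ 1.31296412e-03, -8.83294487e+01,  1.23498615e+00, -2.36192572e+01,
        1.70092878e-02,  5.35524159e-03,  3.19850915e-05]), 'ee_pos': array([ 196.44240453, -540.22500663,  230.95700559]), 'tool_rot': array([-3.09321977e+00, -5.44945716e-01,  3.32587702e-04]), 'contact_force': array([0.36864122, 0.30548232, 0.49062189]), 'moment': array([-0.0065588 ,  0.01342111,  0.04657758]), 'width': 0.9976537761074926} 18.700000000000003
knob_grip scene [108. 279.] 0.77 [524.9 263.4  68. ]
knob_grip top [222. 140.] 0.68 [520.7 268.9  68. ]
pointer scene [111. 284.] 0.57 [534.4 279.9  44. ]
pointer top [219. 138.] 0.63 [531.1 282.2  44. ]
red_mark scene [118. 282.] 0.73 [543.5 251.1  42. ]
red_mark top [213. 145.] 0.8 [548.7 262.7  42. ]
pivot scene [165. 216.] 0.58 [485.8 -67.3 146. ]
pivot top [236. 250.] 0.79 [481.7 -64.7 146. ]
handle scene [203. 203.] 0.74 [ 516.5 -186.9  146. ]
handle top [226. 290.] 0.72 [ 513.5 -176.1  146. ]
focus_controller scene [123. 276.] 0.71 [522.4 255.8   0. ]
focus_controller top [229. 151.] 0.6 [503.3 252.8   0. ]
imager scene [227. 214.] 0.65 [ 533.1 -177.3    0. ]
imager top [224. 290.] 0.57 [ 529.  -187.2    0. ]
well_plate scene [213. 211.] 0.79 [ 531.3 -179.2   90. ]
well_plate top [222. 287.] 0.88 [ 527.7 -172.5   90. ]
bottle scene [197. 319.] 0.97 [763.3  57.4   0. ]
bottle top [153. 211.] 0.56 [752.1  70.1   0. ]
culture_flask scene [254. 296.] 0.94 [ 781.4 -143.6    0. ]
culture_flask top [151. 276.] 0.67 [ 764.1 -141.8    0. ]
tube_rack scene [308. 164.] 0.65 [ 537.1 -446.9    0. ]
tube_rack top [227. 371.] 0.64 [ 523.3 -444.2    0. ]
```

View pics/scene.png

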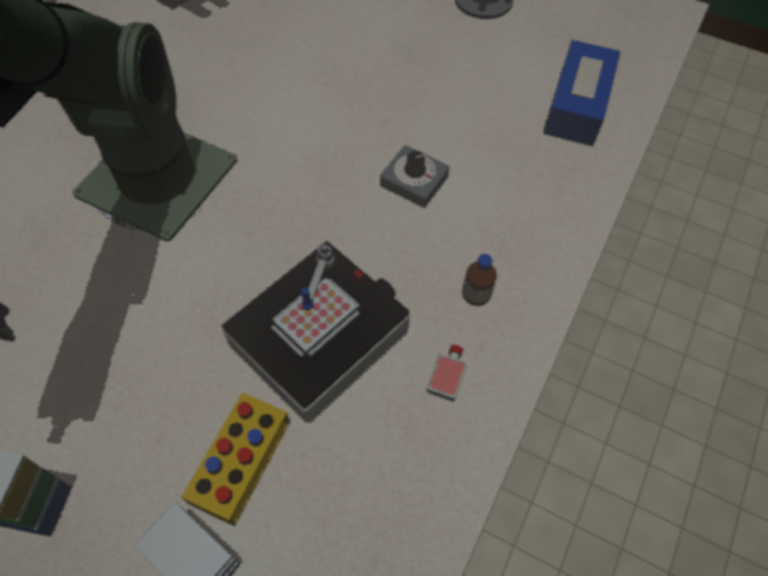

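View pics/top.png

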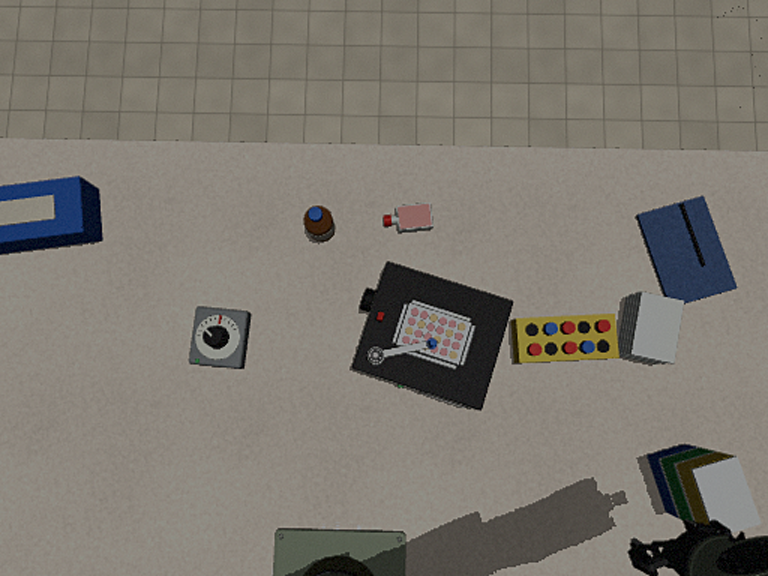

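The top view shows the knob at about (145,222) px unscaled with the pointer up-left, and the red mark at (146,213). The clamp arm runs from the pivot (250,236) to the handle (288,228), and the stop block is at (253,211). I'll move towards the knob now, going over the imager high up.

Request:
step_arm(steps=[[[1.4,1.4,1.0,0,0,1,0],[3.0,2.9,2.0,0,0,2,0],[4.6,4.3,2.8,0,0,3,0],[6.2,5.8,2.8,0,0,4,0],[7.8,7.5,2.8,0,0,5,0],[9.4,9.4,2.8,0,0,6,0],[10.8,11.2,2.8,0,0,7,0],[11.6,13,2.8,0,0,8,0]]])

```text
t: 2.25
ee_pos: [487.7, -213.4, 301.1]
tool_rot: [-2.718, -1.575, -0.0]
contact_force: [1.3, -0.7, 0.2]
width: 0.998
```

Request:
step_arm(steps=[[[0.2,2.3,0,0,0,1,0],[0.4,4.6,0,0,0,2,0],[0.6,6.9,0,0,0,3,0],[0.8,9.2,0,0,0,4,0],[1,11.5,0,0,0,5,0],[1.2,13.8,0,0,0,6,0],[1.4,16.1,0,0,0,7,0],[1.5,18.2,0,0,0,8,0]]])

```text
t: 3.25
ee_pos: [523.9, 241.6, 301.3]
tool_rot: [2.016, 2.409, 0.0]
contact_force: [-0.0, -0.6, 0.5]
width: 0.997
```

```bash
python3 - <<'E'
from h import *
o=manip.get_obs();im=manip.snapshot("wrist");save(im,"w1",1.5)
print(o["t"],o["joints"].round(2),o["ee_pos"],o["tool_rot"])
for q,z in [("knob_grip",68),("pointer",44),("red_mark",42),("focus_controller",0)]:
    for r in manip.spot_point(q,"wrist")[:1]: print(q,np.round(r["pixel"]),round(r["confidence"],2),atz("wrist",r["pixel"],z,o).round(1))
E
```

```text
3.25 [-0.3   0.66 -0.38  1.35  0.25  1.18 -0.53] [523.914228   241.64532038 301.2661644 ] [2.01607688e+00 2.40929782e+00 5.67145721e-05]
knob_grip [148. 246.] 0.76 [511.9 264.3  68. ]
pointer [139. 263.] 0.82 [532.5 277.9  44. ]
red_mark [153. 277.] 0.68 [555.4 262.   42. ]
focus_controller [147. 248.] 0.79 [514.8 258.1   0. ]
```

View pics/w1.png

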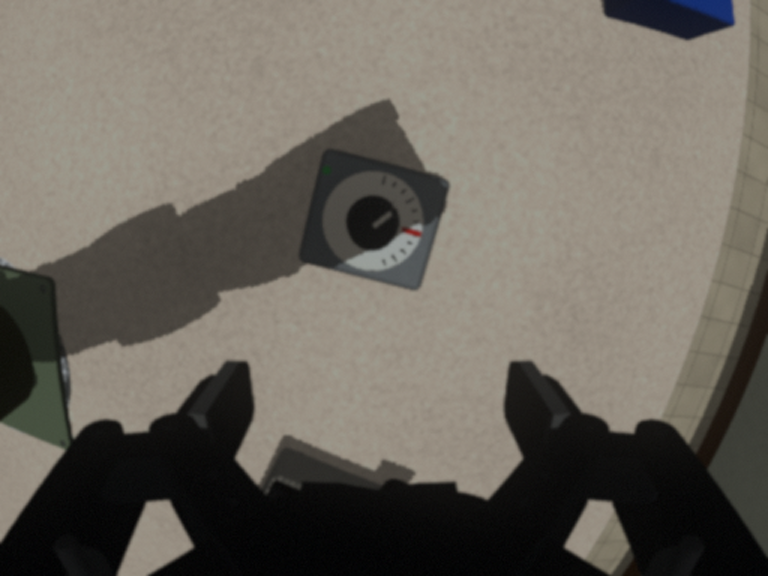

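The wrist view shows the knob top centred at about (148,248) unscaled. Its white line runs to (141.5,260), and the red mark runs from (153,267.5) to (155.5,280).

```bash
python3 - <<'E'
from h import *
o=manip.get_obs();im=manip.snapshot("wrist")
hsv=cv2.cvtColor(im,cv2.COLOR_RGB2HSV)
red=(((hsv[...,0]<8)|(hsv[...,0]>172))&(hsv[...,1]>130)&(hsv[...,2]>60));red[:120]=0;red[180:]=0;red[:,:240]=0;red[:,310:]=0
rm=np.argwhere(red).mean(0);print("red px",rm,red.sum(),atz("wrist",rm,42,o))
g=cv2.cvtColor(im,cv2.COLOR_RGB2GRAY)
sub=(g<45).astype(np.uint8);sub[:120]=0;sub[180:]=0;sub[:,:220]=0;sub[:,290:]=0
n,l,s,c=cv2.connectedComponentsWithStats(sub)
for i in range(1,n):
  if s[i,4]>100:print(s[i],c[i][::-1],atz("wrist",c[i][::-1],82,o),atz("wrist",c[i][::-1],68,o))
w=(g>85)&False
print(g[136:164,228:270].tolist() and "")
P=lambda r,c,z:atz("wrist",(r,c),z,o)[:2].round(1)
print(P(150,249,82),P(141.5,260,82),P(148,248,82))
save(im[125:180,210:300],"w1c",8)
E
```

```text
red px [152.125 274.625] 24 [551.68728465 259.86170818  42.        ]
[231 128  35  36 913] [145.90799562 247.60350493] [513.80766583 266.42492082  82.        ] [513.87930532 264.78790026  68.        ]

[516.4 261.7] [527.7 274.4] [514.7 264. ]
```

View pics/w1c.png

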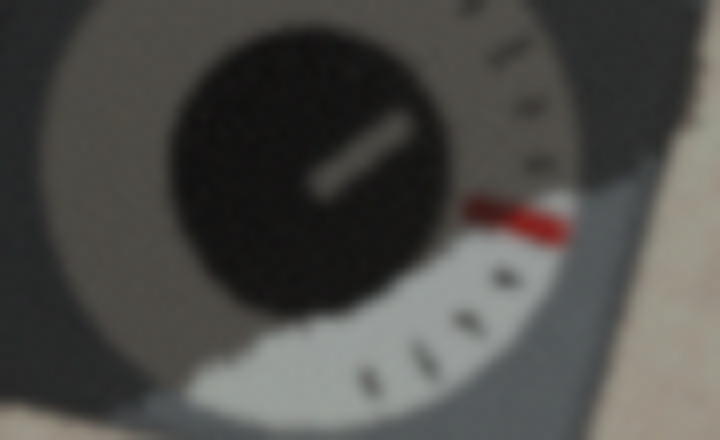

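Knob is at roughly (515,264). I'll go above it, lower, and look again.

Request:
step_arm(steps=[[[-0.1,0.4,-1.5,0,0,0,0],[-0.3,0.9,-3.5,0,0,0,0],[-0.3,0.9,-5.2,0,0,0,0],[-0.3,0.9,-5.8,0,0,0,0],[-0.3,0.9,-6.0,0,0,0,0],[-0.3,0.9,-6.0,0,0,0,0]]])

```text
t: 4.3
ee_pos: [517.1, 262.1, 152.4]
tool_rot: [2.02, 2.405, 0.002]
contact_force: [-0.1, -0.1, 0.3]
width: 0.999
```

```bash
python3 - <<'E'
from h import *
o=manip.get_obs();im=manip.snapshot("wrist");save(im,"w2",1.5)
print(o["t"],o["joints"].round(2),o["ee_pos"],o["tool_rot"])
print(manip.get_calibration("wrist"))
for q,z in [("knob_grip",68),("pointer",44),("red_mark",42),("focus_controller",0)]:
    for r in manip.spot_point(q,"wrist")[:1]: print(q,np.round(r["pixel"]),round(r["confidence"],2),atz("wrist",r["pixel"],z,o).round(1))
E
```

```text
4.3 [-0.36  0.83 -0.33  1.56  0.33  0.81 -0.65] [517.09366618 262.08868909 152.3804954 ] [2.02012132e+00 2.40521710e+00 2.03087786e-03]
{'camera_matrix': array([[297.31863964,   0.        , 252.22055831],
       [  0.        , 297.31863964, 194.31862033],
       [  0.        ,   0.        ,   1.        ]]), 'tool_from_camera': array([[ 1.92797094e-03, -9.61688390e-01, -2.74138146e-01,
         7.05909478e+01],
       [ 9.99998028e-01,  1.72351261e-03,  9.86674312e-04,
         3.13338660e-02],
       [-4.76392678e-04, -2.74139508e-01,  9.61689817e-01,
        -1.42688972e+02],
       [ 0.00000000e+00,  0.00000000e+00,  0.00000000e+00,
         1.00000000e+00]])}
knob_grip [197. 250.] 0.91 [515.5 265.6  68. ]
pointer [177. 270.] 0.73 [529.7 279.   44. ]
red_mark [202. 292.] 0.77 [553.7 259.9  42. ]
focus_controller [181. 250.] 0.83 [514.9 262.6   0. ]
```

View pics/w2.png

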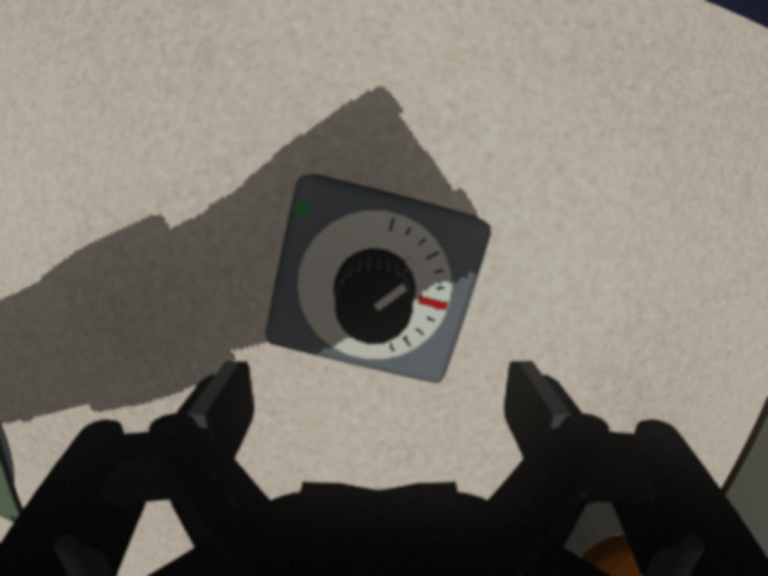

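Now the knob top is centred near (374,303)/1.5, its white line runs (378,307) to (405,288), and the red bar runs (419,299) to (448,307).

```bash
python3 - <<'E'
from h import *
o=manip.get_obs()
P=lambda x,y,z:atz("wrist",(y/1.5,x/1.5),z,o)[:2]
kt=P(374,304,82);kd=P(374.5,285,42);ls,le=P(378,307,82),P(405,288,82);r1,r2=P(419,299,42),P(448,307,42)
print(kt,kd,ls,le,r1,r2)
a=lambda v:np.arctan2(v[1],v[0])
for c in(kt,kd,ls,(kt+kd)/2):
  rm=(r1+r2)/2
  print(a(le-c),a(le-ls),a(rm-c),np.hypot(*(rm-c)))
print("reddir",a(r2-r1),P(490,225,40),P(436,382,40),P(303,175,40),P(266,341,40),(P(490,225,40)+P(436,382,40)+P(303,175,40)+P(266,341,40))/4)
im=manip.snapshot("wrist");save(im[130:250,170:310],"w2c",5)
E
```

```text
[514.32758281 265.3192913 ] [514.46016913 264.39628737] [516.57185322 264.11706989] [528.01144872 276.17629378] [541.94780824 260.54569398] [560.23233948 258.66742729]
0.6707135883794918 0.811760545230013 -0.15416263053912782 37.20371002294648
0.7155874641760819 0.811760545230013 -0.13002231115164145 36.94172982543388
0.811760545230013 0.811760545230013 -0.12993419323298952 34.81166829349495
0.6934596096175011 0.811760545230013 -0.14213512075611456 37.07001945148623
reddir -0.10236530040104255 [574.77344203 311.62069098] [564.60419893 207.19690094] [463.13707678 320.76454717] [453.53569199 216.08411699] [514.01260243 263.91656402]
```

View pics/w2c.png

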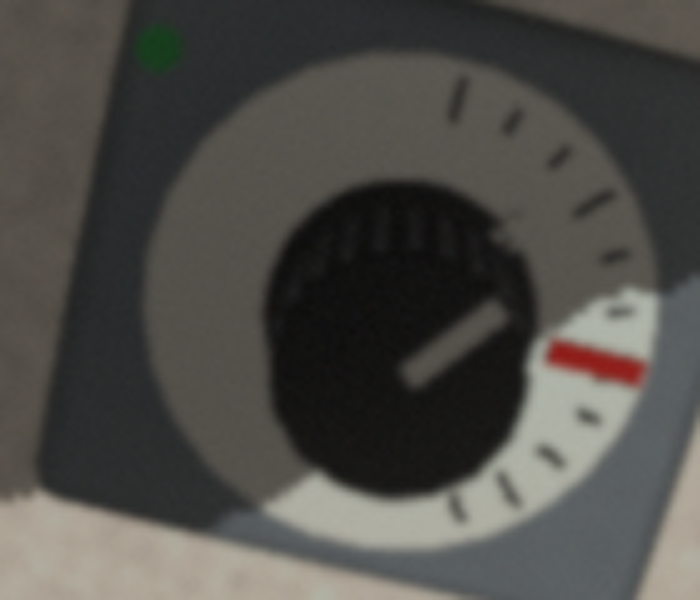

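Request:
step_arm(steps=[[[-0.1,0,-1,0,0,0,0],[-0.1,0,-2,0,0,0,0],[-0.1,0,-3,0,0,0,0],[-0.1,0,-3.6,0,0,0,0],[-0.1,0,-4.0,0,0,0,0],[-0.1,0,-4.0,0,0,0,0],[-0.1,0,-4.0,0,0,0,0]]])

```text
t: 5.48
ee_pos: [514.3, 262.3, 51.9]
tool_rot: [2.02, 2.406, 0.001]
contact_force: [-0.0, 0.9, 0.3]
width: 0.998
```

Request:
step_arm(steps=[[[0,0,0,0,0,0,255],[0,0,0,0,0,0,255],[0,0,0,0,0,0,255],[0,0,0,0,0,0,255],[0,0,0,0,0,0,255],[0,0,0,0,0,0,255],[0,0,0,0,0,0,255],[0,0,0,0,0,0,255]]])

```text
t: 6.48
ee_pos: [514.6, 262.3, 51.9]
tool_rot: [2.02, 2.406, 0.002]
contact_force: [0.7, -1.3, 8.6]
width: 0.449
```

```bash
python3 - <<'E'
from h import *
o=manip.get_obs();im=manip.snapshot("wrist")
print(o)
for q,z in [("knob_grip",68),("pointer",44),("red_mark",42)]:
    for r in manip.spot_point(q,"wrist")[:1]: print(q,np.round(r["pixel"]),round(r["confidence"],2),atz("wrist",r["pixel"],z,o).round(1))
E
```

```text
{'t': 6.475, 'joints': array([-0.39477227,  0.97126771, -0.2634709 ,  1.63598267,  0.39935804,
        0.58650058, -0.70952132]), 'joint_vel': array([ 0.00062593, -0.00108173,  0.00104383,  0.00098924,  0.00076622,
       -0.0004633 , -0.00041577]), 'tau': array([-6.29516356e-01, -9.20400453e+01, -4.29826140e+00, -1.33671525e+01,
       -1.85994348e-01,  7.90310616e-03,  9.97410134e-04]), 'ee_pos': array([514.60220357, 262.2943231 ,  51.88531917]), 'tool_rot': array([2.01961313e+00, 2.40557476e+00, 2.01840634e-03]), 'contact_force': array([ 0.69133797, -1.3238189 ,  8.60370311]), 'moment': array([-0.13955274, -0.18552641,  0.0655356 ]), 'width': 0.4489996972471126}
knob_grip [261. 254.] 0.61 [515.5 263.4  68. ]
pointer [217. 289.] 0.72 [532.1 280.7  44. ]
red_mark [256. 314.] 0.86 [552.1 258.3  42. ]
```

Gripped. I'll turn 45° clockwise first, then check.

Request:
step_arm(steps=[[[0,0,0,0,0,-1.2,255],[0,0,0,0,0,-2.6,255],[0,0,0,0,0,-4.0,255],[0,0,0,0,0,-5.4,255],[0,0,0,0,0,-6.8,255],[0,0,0,0,0,-8.2,255],[0,0,0,0,0,-9,255],[0,0,0,0,0,-9,255]]])

```text
t: 7.68
ee_pos: [515.1, 262.2, 51.9]
tool_rot: [2.787, 1.448, 0.004]
contact_force: [5.2, -0.6, 6.0]
width: 0.451
```

```bash
python3 - <<'E'
from h import *
o=manip.get_obs();im=manip.snapshot("wrist");save(im[170:310,180:330],"w3c",5)
print(o["joints"].round(2),o["ee_pos"],o["tool_rot"],o["contact_force"],o["moment"])
for q,z in [("knob_grip",68),("pointer",44),("red_mark",42)]:
    for r in manip.spot_point(q,"wrist")[:1]: print(q,np.round(r["pixel"]),round(r["confidence"],2),atz("wrist",r["pixel"],z,o).round(1))
E
```

```text
[-0.49  0.96 -0.07  1.64  0.11  0.54 -1.24] [515.10579955 262.16675424  51.8674972 ] [2.78736193 1.44785146 0.00367855] [ 5.2034664  -0.58256304  5.95210393] [-0.33360962 -0.94734616 -0.00242897]
knob_grip [261. 252.] 0.93 [515.2 263.1  68. ]
pointer [217. 287.] 0.89 [538.6 263.9  44. ]
red_mark [209. 311.] 0.89 [552.  259.2  42. ]
```

View pics/w3c.png

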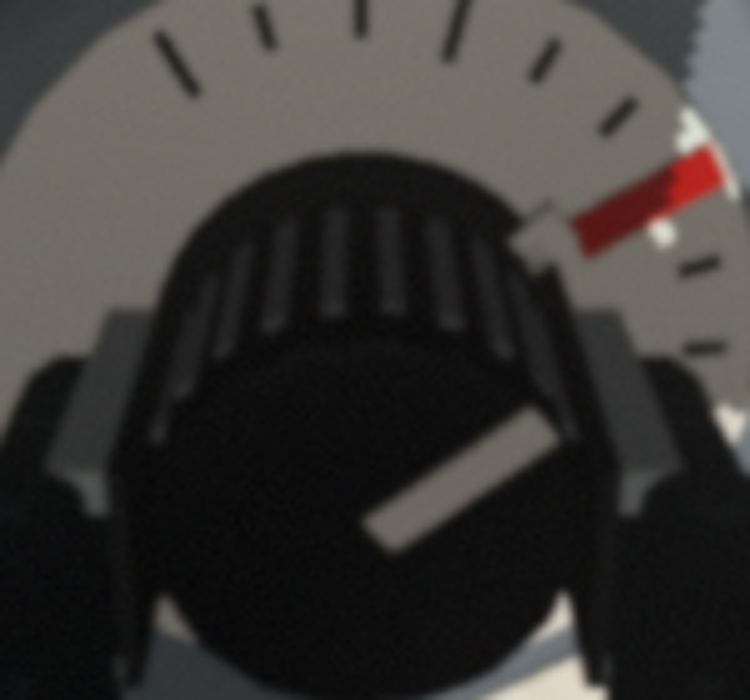

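The close crop shows the pointer tooth at (540,240) in the crop, just short (anticlockwise) of the red bar, which runs (585,238) to (718,165). I'll measure the remaining angle.

```bash
python3 - <<'E'
from h import *
o=manip.get_obs()
P=lambda x,y,z:atz("wrist",(170+y/5,180+x/5),z,o)[:2]
a=lambda v:np.degrees(np.arctan2(v[1],v[0]))
l1,l2=P(378,537,82),P(544,424,82);r1,r2=P(583,240,42),P(716,167,42);t=P(548,238,44)
# tick (index0, +y) long tick at pointer 0: 
k0,k1=P(160,35,42),P(195,95,42)
print("line",a(l2-l1),l1,l2,"red",a(r2-r1),r1,r2,"tooth",t,"tick0",a(k0-k1))
n=(r2-r1)/np.hypot(*(r2-r1)); m=(k0-k1)/np.hypot(*(k0-k1))
mid=(r1+r2)/2
A=np.array([n,-m]).T;s=np.linalg.solve(A,k1-mid);print("centre from rays",mid+s[0]*n, "from red",mid-36*n)
for c in (np.array([514.3,264.2]),np.array(o["ee_pos"][:2]),mid-36*n): print(a(t-c),a(mid-c))
E
```

```text
line 3.480199913940001 [516.03277558 261.7464297 ] [534.02286494 262.84051062] red -4.9147217181111715 [542.44014406 259.31269851] [559.14259286 257.87647033] tooth [539.58215041 262.5375791 ] tick0 83.46515995513549
centre from rays [513.27878518 261.82025688] from red [514.92372908 261.67880967]
-3.762052599184119 -8.732907932674921
0.8751346325108093 -5.715770729620063
1.99461209544838 -4.914721718111179
```

Request:
step_arm(steps=[[[0,0,0,0,0,-0.7,255],[0,0,0,0,0,-1.4,255],[0,0,0,0,0,-1.4,255],[0,0,0,0,0,-1.4,255]]])

```text
t: 8.38
ee_pos: [515.2, 262.1, 51.9]
tool_rot: [2.87, 1.277, 0.004]
contact_force: [4.7, -1.4, 5.2]
width: 0.455
```

```bash
python3 - <<'E'
from h import *
o=manip.get_obs();im=manip.snapshot("wrist");save(im[170:310,180:330],"w4c",5)
print(o["ee_pos"],o["tool_rot"])
E
```

```text
[515.18938213 262.09643929  51.88188018] [2.87007329 1.27654895 0.00392214]
```

View pics/w4c.png

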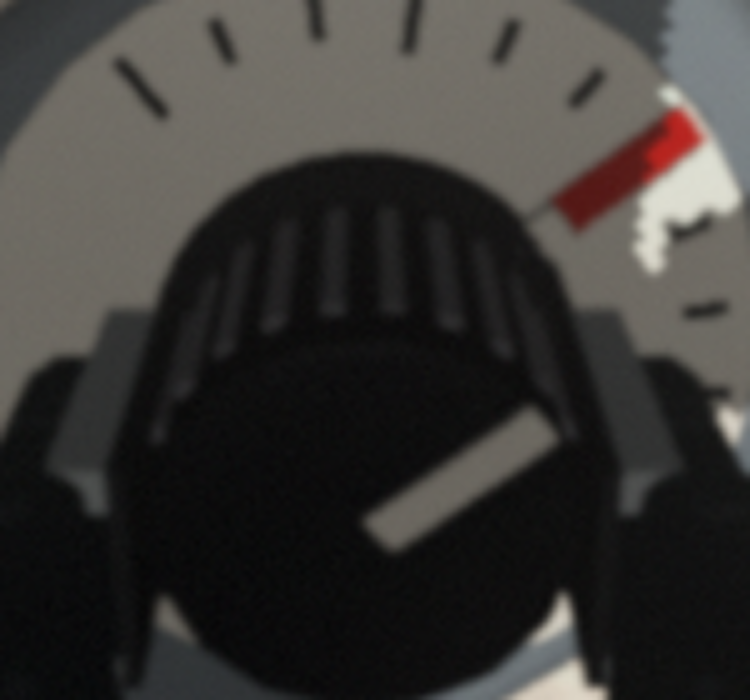

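```bash
python3 - <<'E'
from h import *
o=manip.get_obs()
P=lambda x,y,z:atz("wrist",(170+y/5,180+x/5),z,o)[:2]
a=lambda v:np.degrees(np.arctan2(v[1],v[0]))
l1,l2=P(378,537,82),P(544,424,82);r1,r2=P(567,215,42),P(684,130,42);t=P(548,238,44)
k0,k1=P(120,62,42),P(162,115,42)
mid=(r1+r2)/2;n=(r2-r1)/np.hypot(*(r2-r1))
print("line",a(l2-l1),"red",a(r2-r1),"tick0-90",a(k0-k1)-90,t)
for c in (np.array(o["ee_pos"][:2]),mid-36*n,np.array([514.3,264.2])): print(c,a(t-c),a(mid-c))
E
```

```text
line -3.518034221957963 red -4.240522688213237 tick0-90 -5.492796171207232 [539.37976473 259.49299165]
[515.17868054 262.09311166] -6.132230762080903 -5.317014008480865
[514.35444418 261.49055826] -4.56377703728987 -4.240522688213213
[514.3 264.2] -10.629702031740019 -8.496516211383982
```

Aligned within about 1°. I'll release, rise and check.

Request:
step_arm(steps=[[[0,0,0,0,0,0,150],[0,0,0,0,0,0,90],[0,0,0,0,0,0,0],[0,0,0,0,0,0,0],[0,0,0,0,0,0,0],[0,0,0.8,0,0,0,0],[0,0,2,0,0,0,0],[0,0,4,0,0,0,0]]])

```text
t: 9.43
ee_pos: [513.4, 261.9, 151.4]
tool_rot: [2.87, 1.278, -0.004]
contact_force: [0.9, 0.8, -0.1]
width: 0.998
```

```bash
python3 - <<'E'
from h import *
o=manip.get_obs();im=manip.snapshot("wrist");save(im[120:250,170:320],"w5c",5)
print(o["t"],o["ee_pos"],o["tool_rot"],o["joints"])
E
```

```text
9.425 [513.37913645 261.87819547 151.44528847] [ 2.87002686  1.27759572 -0.00370036] [-0.50404356  0.8102486  -0.04568265  1.5756782   0.047753    0.75910292
 -1.3034451 ]
```

View pics/w5c.png

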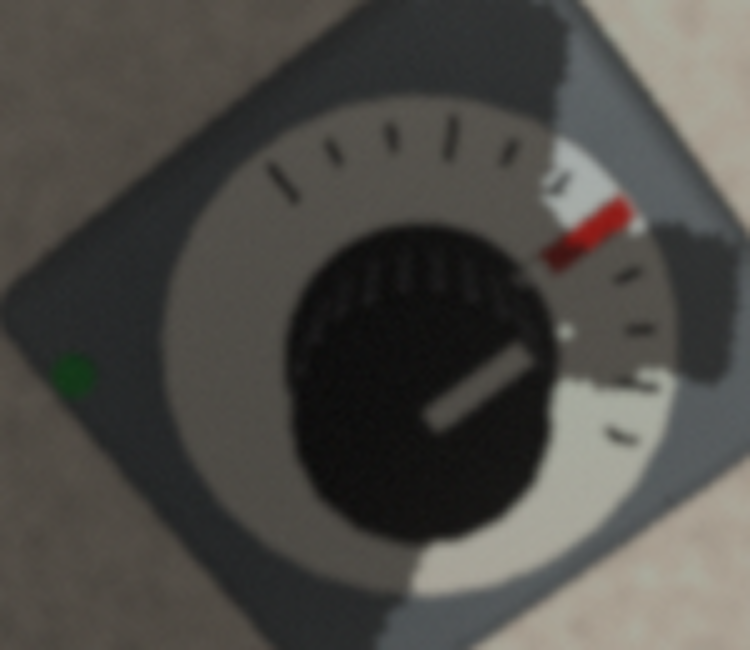

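Knob is on its mark: in the crop its line slopes 35° and the red bar 36°. Next I go to the handle at about (515,-177), with the jaws turned tangential to the arm.

Request:
step_arm(steps=[[[0,0,2,0,0,0,0],[0,-1.5,4,0,0,1.5,0],[0,-3.7,4.6,0,0,3,0],[0,-6,4.6,0,0,4.5,0],[0,-8.2,4.6,0,0,6,0],[0,-10.4,4.6,0,0,7.5,0],[0,-12.6,4.6,0,0,9,0],[0,-14.6,4.6,0,0,10.5,0]]])

```text
t: 10.48
ee_pos: [513.7, -104.9, 266.3]
tool_rot: [2.004, 2.419, -0.0]
contact_force: [-0.2, -0.2, 0.0]
width: 0.998
```

Request:
step_arm(steps=[[[0,-1.5,0,0,0,0.5,0],[0,-2.6,0,0,0,1,0],[0,-3,0,0,0,1,0],[0,-3,0,0,0,1,0]]])

```text
t: 10.98
ee_pos: [514.0, -177.5, 266.2]
tool_rot: [-1.903, -2.499, -0.0]
contact_force: [0.7, 0.3, 0.2]
width: 1.004
```

```bash
python3 - <<'E'
from h import *
o=manip.get_obs();im=manip.snapshot("wrist");save(im,"w6",1.5)
print(o["t"],o["ee_pos"],o["tool_rot"],o["joints"].round(2))
for q,z in [("handle",146),("pivot",146),("imager",0),("well_plate",90),("retaining_arm",110)]:
    for r in manip.spot_point(q,"wrist")[:1]: print(q,np.round(r["pixel"]),round(r["confidence"],2),atz("wrist",r["pixel"],z,o).round(1))
E
```

```text
10.975 [ 513.99649296 -177.53514456  266.20025697] [-1.90314463e+00 -2.49912632e+00 -1.82198758e-04] [ 0.49  0.64 -0.4   1.54  0.27  1.02  0.28]
handle [178. 246.] 0.84 [ 505.8 -168.3  146. ]
pivot [ 54. 249.] 0.82 [478.8 -60.6 146. ]
imager [165. 262.] 0.93 [ 529.2 -176.9    0. ]
well_plate [180. 265.] 0.72 [ 528.9 -177.    90. ]
retaining_arm [ 68. 256.] 0.8 [486.9 -65.2 110. ]
```

View pics/w6.png

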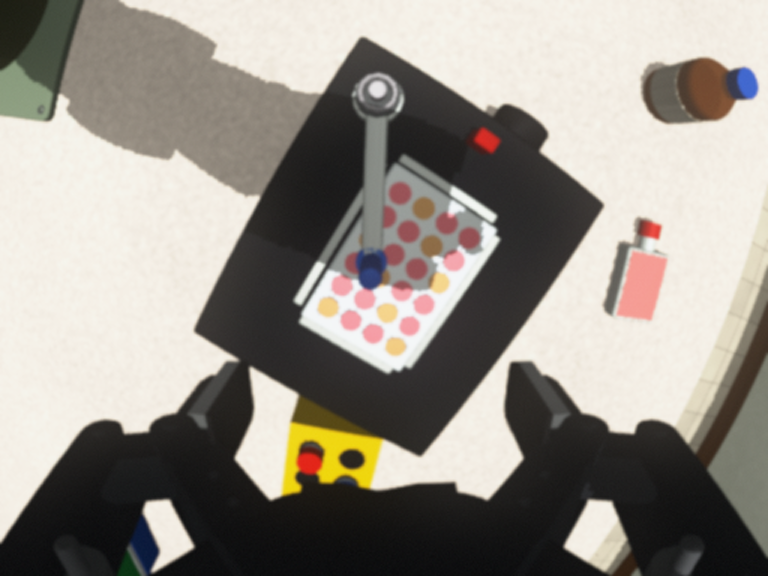

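The handle post top is at (370,278)/1.5 and the pivot at (377,89)/1.5, so handle is near (506,-168) and pivot near (479,-61). I'll descend most of the way and measure again.

Request:
step_arm(steps=[[[-0.2,0.2,-1.5,0,0,0,0],[-0.3,0.35,-2.7,0,0,0,0],[-0.3,0.35,-3.2,0,0,0,0],[-0.3,0.35,-3.2,0,0,0,0]]])

```text
t: 11.78
ee_pos: [506.7, -169.0, 186.3]
tool_rot: [-1.901, -2.5, 0.0]
contact_force: [0.1, -0.1, -0.3]
width: 1.0
```

```bash
python3 - <<'E'
from h import *
o=manip.get_obs();im=manip.snapshot("wrist");save(im,"w7",1.5)
print(o["t"],o["ee_pos"],o["tool_rot"])
for q,z in [("handle",146),("pivot",146)]:
    for r in manip.spot_point(q,"wrist")[:1]: print(q,np.round(r["pixel"]),round(r["confidence"],2),atz("wrist",r["pixel"],z,o).round(1))
for r in manip.masks_of("handle","wrist")[:1]:
    p=np.argwhere(r["region"]);print(p.min(0),p.max(0),p.mean(0),atz("wrist",p.mean(0),146,o))
o2=manip.get_calibration
E
```

```text
11.775 [ 506.6650058  -169.04232596  186.28184689] [-1.90149409e+00 -2.50026346e+00  3.97095250e-04]
handle [222. 250.] 0.62 [ 505.9 -169.9  146. ]
pivot [ 50. 260.] 0.63 [482.2 -62.5 146. ]
[ 38 238] [243 279] [132.43716663 255.38617453] [ 493.29636496 -112.729734    146.        ]
```

Request:
step_arm(steps=[[[0,0,-0.8,0,0,0,0],[0,0,-1.6,0,0,0,0],[0,0,-2.1,0,0,0,0],[0,0,-2.3,0,0,0,0],[0,0,-2.3,0,0,0,0]]])

```text
t: 12.6
ee_pos: [506.7, -169.1, 129.0]
tool_rot: [1.902, 2.5, 0.0]
contact_force: [-0.3, 0.2, 0.8]
width: 1.0
```

Request:
step_arm(steps=[[[0,0,0,0,0,0,200],[0,0,0,0,0,0,255],[0,0,0,0,0,0,255],[0,0,0,0,0,0,255],[0,0,0,0,0,0,255],[0,0,0,0,0,0,255],[0,0,0,0,0,0,255],[0,0,0,0,0,0,255]]])

```text
t: 13.6
ee_pos: [506.4, -169.2, 128.9]
tool_rot: [-1.902, -2.5, 0.0]
contact_force: [-3.0, 0.9, 5.8]
width: 0.144
```

```bash
python3 - <<'E'
from h import *
o=manip.get_obs();print(o["ee_pos"],o["contact_force"],o["moment"],o["width"])
c=np.array([481,-62.]);h=o["ee_pos"][:2];v=h-c;print(np.hypot(*v),np.arctan2(v[1],v[0]))
# pivot refined: keep direction, radius 110
c=h-v/np.hypot(*v)*110;print(c)
for f in np.array([.08,.2,.35,.5,.65,.8,.92,1.0])*1.05:
    R=np.array([[np.cos(f),-np.sin(f)],[np.sin(f),np.cos(f)]]);p=c+R@(h-c);print(round(f,3),((p-h)/25).round(2),round(np.degrees(f)/5,2))
E
```

```text
[ 506.44832494 -169.15428753  128.88295384] [-2.9956655   0.86009026  5.7779453 ] [-0.04801014  0.42877908 -0.05112697] 0.14427731463063095
110.13472920936674 -1.3376237554608517
[481.03113126 -62.1310832 ]
0.084 [0.36 0.1 ] 0.96
0.21 [0.87 0.31] 2.41
0.368 [1.47 0.65] 4.21
0.525 [2.01 1.09] 6.02
0.683 [2.47 1.6 ] 7.82
0.84 [2.85 2.18] 9.63
0.966 [3.08 2.68] 11.07
1.05 [3.2  3.03] 12.03
```

Gripped the post (width 0.144, about 12 mm). Now I'll swing along the arc, at about half speed, over two calls.

Request:
step_arm(steps=[[[0.2,0.05,0,0,0,0.5,255],[0.5,0.16,0,0,0,1.35,255],[0.87,0.31,0,0,0,2.4,255],[1.17,0.46,0,0,0,3.3,255],[1.47,0.65,0,0,0,4.2,255],[1.75,0.86,0,0,0,5.1,255],[2.01,1.09,0,0,0,6,255],[2.01,1.09,0,0,0,6,255]]])

```text
t: 14.6
ee_pos: [556.6, -142.0, 128.8]
tool_rot: [-1.188, -2.908, 0.001]
contact_force: [-5.9, -2.2, 10.0]
width: 0.147
```

Request:
step_arm(steps=[[[0.24,0.24,0,0,0,0.9,255],[0.46,0.51,0,0,0,1.8,255],[0.66,0.79,0,0,0,2.7,255],[0.84,1.09,0,0,0,3.6,255],[0.98,1.38,0,0,0,4.4,255],[1.07,1.6,0,0,0,5.0,255],[1.07,1.6,0,0,0,5.0,255]]])

```text
t: 15.48
ee_pos: [582.6, -102.6, 128.8]
tool_rot: [-0.531, -3.094, 0.003]
contact_force: [-9.8, -5.7, 10.5]
width: 0.148
```

```bash
python3 - <<'E'
from h import *
o=manip.get_obs();print(o["t"],o["ee_pos"],o["contact_force"],o["moment"],o["width"],o["joints"].round(2))
v=o["ee_pos"][:2]-np.array([481.0,-62.1]);print(np.hypot(*v),np.arctan2(v[1],v[0])+1.3376)
E
```

```text
15.475 [ 582.56676382 -102.60960849  128.75548382] [-9.79158301 -5.73069082 10.48141732] [-1.00592383  2.03218645  0.09489175] 0.14830122035619775 [ 0.4   0.91 -0.59  1.53  0.6   0.89  0.83]
109.34731771911227 0.9580879031811973
```

Request:
step_arm(steps=[[[0.06,0.19,0,0,0,0.5,255],[0.12,0.38,0,0,0,1,255],[0.12,0.38,0,0,0,1,255],[0.12,0.38,0,0,0,1,255]]])

```text
t: 15.98
ee_pos: [585.0, -95.3, 128.7]
tool_rot: [-0.4, -3.113, 0.008]
contact_force: [-12.6, -15.3, 12.4]
width: 0.145
```

Request:
step_arm(steps=[[[0.02,0.08,0,0,0,0.1,255],[0.04,0.16,0,0,0,0.2,255],[0.04,0.16,0,0,0,0.2,255],[0.04,0.16,0,0,0,0.2,255]]])

```text
t: 16.48
ee_pos: [585.2, -95.0, 128.6]
tool_rot: [-0.377, -3.115, 0.016]
contact_force: [-17.4, -33.3, 16.5]
width: 0.146
```

Hard stop: a further 4 mm of command moved it 0.3 mm and the force jumped. I'll ease off 2 mm so the push stays moderate, then verify.

Request:
step_arm(steps=[[[-0.02,-0.07,0,0,0,0,255],[-0.02,-0.07,0,0,0,0,255],[-0.02,-0.07,0,0,0,0,255]]])

```text
t: 16.85
ee_pos: [585.1, -95.1, 128.7]
tool_rot: [-0.375, -3.116, 0.012]
contact_force: [-16.0, -25.8, 14.6]
width: 0.148
```

```bash
python3 - <<'E'
from h import *
o=manip.get_obs();print(o["t"],o["ee_pos"],o["contact_force"],o["moment"],o["width"])
w=manip.snapshot("wrist");s=manip.snapshot("scene");t=manip.snapshot("top")
L=cv2.resize(w[0:300,80:470],(780,600))[:, :400]
save(np.hstack([cv2.resize(w,(400,300)),cv2.resize(t[150:300,100:300],(400,300))]),"fa")
save(np.vstack([np.hstack([cv2.resize(w,(400,300)),cv2.resize(t[150:300,100:300],(400,300))]),np.hstack([cv2.resize(s[130:280,120:320],(400,300)),cv2.resize(s[80:150,240:333],(400,300))])]),"f1")
for q,z,c in [("well_plate",90,"top"),("well_plate",90,"scene"),("well_plate",90,"wrist"),("bottle",0,"scene"),("culture_flask",0,"scene"),("tube_rack",0,"scene"),("pointer",44,"scene"),("red_mark",42,"scene")]:
    for r in manip.spot_point(q,c)[:1]: print(q,c,round(r["confidence"],2),atz(c,r["pixel"],z,o).round(1))
E
```

```text
16.85 [585.10998617 -95.0861864  128.65836894] [-15.97455661 -25.84715457  14.58071568] [-4.81998338  2.97043993 -0.12274114] 0.14830008834231084
well_plate wrist 0.56 [ 529.  -177.4   90. ]
bottle scene 0.6 [764.9  51.5   0. ]
culture_flask scene 0.73 [ 776.2 -134.3    0. ]
tube_rack scene 0.62 [ 528.8 -443.4    0. ]
pointer scene 0.56 [ 546.1 -453.6   44. ]
red_mark scene 0.68 [549.  267.5  42. ]
```

View pics/f1.png

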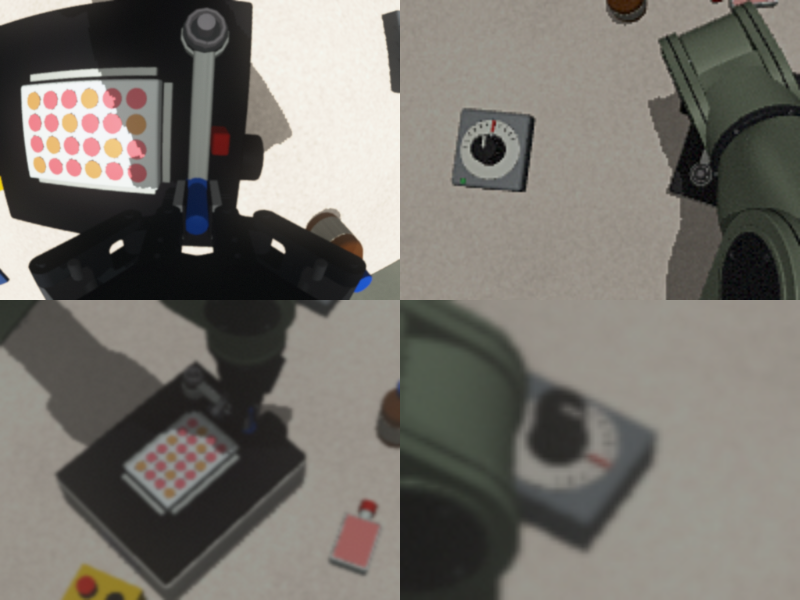

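```bash
python3 -c "
from workcell import manip
print(manip.job_done())"
```

```text
the job is handed in; nothing more can be done
None
```

I turned the knob onto the red mark. Then I swung the retaining arm to its stop, and the gripper is still holding it there. The job was handed in at about 17 s on the robot clock.

- **Knob:** I turned it about 52° clockwise in two steps. After release, the wrist picture showed the white line and red bar within about 1° of parallel. Three ways of measuring it just before release gave −0.8°, −0.3° and +0.7°.
- **Retaining arm:** I pinched the blue handle and swung it along its arc by about 1.03 rad on my pivot estimate; the stop is nominally at 1.05. The last 4 mm of commanded motion moved it only 0.3 mm while the force jumped. I then eased off about 2 mm, leaving a horizontal push of about 30 N. The last pictures show the bar against the red stop block and the plate clear.
- **Other things:** The well plate was measured in the same place to about 0.5 mm. Bottle, flask and tube rack estimates shifted by 6–11 mm, which is within how far the cameras already disagreed. Nothing in the pictures looked disturbed and nothing went near those three.
- **Checks that failed or disagreed:**
  - In the final check the pointer detector gave a false hit on the tube rack, so it did not confirm the knob.
  - The plate was not found in the "top" and "scene" views because the arm hid it.
  - In the small, blurry final scene crop the knob line looked about 10° off the red bar. I relied on the close-up after release instead.

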